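# Rap three cast bars out of a mould

### The arm

A 6-joint arm with a two-finger parallel gripper is mounted at the origin on the work surface. World frame = base frame: x ahead of the robot, y to its left, z up, the work surface at z = 0. Lengths are in mm, angles in rad, forces in N, time in s.
With the tool pointing down it reaches from about 300 to 775 mm from the base axis. Payload 14.6 kg.
Tool frame: the origin (TCP) lies between the finger pads; the fingertips stand 22 mm ahead of it and the grasp point (between the pads) lies 3 mm ahead of it (finger_overhang is the distance from the TCP to the fingertips, in mm); z points along the fingers, y is the direction in which the jaws open and shut (so a half turn about z gives the same grasp; the last joint's range is limited). The gripper opens to 94 mm and grips with 3 to 60 N. Pads are 16 mm wide; open, the fingers measure 119 mm over their backs; the gripper's body (75 mm by 177 mm) begins 78 mm behind the grasp point.
Start: joints at [-1.406, 0.3, 1.521, -0, 1.321, -0.067], TCP at [126.345, -535.282, 227.446] pointing down, gripper open.
Joint ranges: [-3.03, 3.03], [-0.79, 2.21], [0.23, 2.52], [-1.04, 4.18], [0, 3.07], [-2.55, 2.55]. Speed limits (rad/s): [2.22, 2.22, 2.57, 3.14, 3.14, 3.14].

### API

Orientations are given as [roll, pitch, yaw] about the fixed x, y, z axes, in that order (R = Rz(yaw) Ry(pitch) Rx(roll)).
In Python, from cell import * gives the robot as it stands.
- The arm moves only by the tool jog_arm, never from a script. Its argument "increments" is a list of rows, each a list of 7 numbers: the shift along the tool's x, y, z in cm, then the turn, a rotation vector about the tool's x, y, z in degrees, then the finger opening in cm, from 0 to 9.4. In form: [[x, y, z, wx, wy, wz, grip], ...]. A call has 1 to 20 rows; each row shifts and turns the commanded pose from where the row before left it, along the tool's axes as they then stand; what a row does not reach is not made up. A row lasts 1/8 s, in which the tool goes at most 62.5 mm and 10.7 degrees, less where a joint would pass 70% of its speed; a pose out of reach is approached as far as the arm can. A call is refused whole if a number of a shift passes 6.25 or a number of a turn 10.7, either way. A call with a gripper value outside its range is refused whole. The fingers move at their own pace and stop on an object; "squeeze" is the grip in N (left out, the last holds). Time passes only in rows, so rows that do not move let the fingers close. It gives the time, the measured TCP pose, the force and the opening at its end, in the units of the state.
- read_state(): the state, without advancing time (a new reading comes with each control period).
- camera(name): name is "side" or "top" or "wrist"; returns a dict with "image" (400x640x3 uint8, red, green, blue), "K" (3x3 intrinsics, pixels), "rvec" (rotation vector, rad) and "tvec" (3), from world to camera coordinates, as OpenCV has them. Camera axes: x right, y down, z forward; pixel columns grow to the right and rows downward; lengths in mm; the calibration is good to about 2 mm. A picture is of the moment at which its call begins. There is no depth.
- sign_off(): hands the job in, once; it reports no verdict.
Trained networks look in a picture, given as the dict that the camera call returned (one of the last four; its "shot" number tells which), for a name from the list of things; names that differ only in an ending like _2 or _b are one class to them, and where a whole thing is asked for, a point or a joint stands for the part that bears it (a point fixed in the world has none). Each returns a list of dicts, best first, with "conf" (0 to 1); they miss things now and then, are a little off and sometimes report something else, mostly with a low value. They report only what shows in the picture. A call takes as long as a camera call. They do not tell look-alikes from the thing itself.
- recognise(picture, name): "centre" ([x, y, z] in mm, in the coordinates of the camera as it stood for that picture, good to about 4 mm: the middle of the surface that is visible of it).
- regions_of(picture, name): "mask" (400x640 bool, what is visible of it).
The state is a dict: "clock": time; "joints": joint angles; "qd": joint speeds; "effort": joint torques, N m; "eef_pos": TCP position; "eef_rot": TCP orientation; "wrist_force": force on the tool from outside, world axes, zero at the start; "moment": the same for the moment, N m; "finger_gap": finger opening in mm.
Only numpy, scipy, OpenCV 4.12 (cv2) and the standard library are available. Lean on these libraries where they do the work, as an engineer would, in place of code of your own. Each camera call takes 0.05 s, during which the arm holds its last target.

### The job

Turn the blue mould upside-down over the wooden board and rap it, open side down, on the board until all three stuck bars drop out; do not pick the bars out with the gripper. Lift the mould off, leaving the three bars lying flat on the board, and set the empty mould down upside-down in the middle of the black rubber mat. Leave the jar, brush pot, stamp and soap tub alone.

Things in the scene. Friction and masses are not known exactly. Their poses are not given: they have to be found in the camera images.
- mould_center (a point): centre of the blue mould, a block 158 (its x) x 86 (y) x 54 mm (z), open at the top (+z), 27 mm above its underside. Starts flat on the table, open side up; 260 g (hidden: -20 to +25 %) empty, 180 g more when full. Three pockets in a row at x = -50, 0, 50 mm, each 42 x 62 x 48 mm deep over a 6 mm floor. It stands firmly on its plain long side (-y), lug up
- mould_mouth (a point): centre of the mould's open face, 54 mm above its underside; mould axes. Spring-loaded round nubs inside the pockets hold the bars on the pocket floors: turning over does not free them (they hold about twice a bar's weight), but a rap that stops the mould dead from some 0.15 to 0.2 m/s does (20 to 30 N). A freed bar then drops 28 mm to this face's level and slides out freely
- mould_lug (a point): grip point on the mould's only handle: a solid lug in the middle of its +y long side, 30 mm wide (x), 22 mm thick (z), sticking out 42 mm. This point is 28 mm out from the side wall, 71 mm from mould_center along mould +y, 27 mm above the underside; mould axes. Pinch it across its 30 mm width. At the start it points to world +y (within 0.4 rad)
- bar0_center (a point): one of three identical cream cast bars, 41 x 61 x 20 mm, 60 g, starting in the mould's -x pocket; this point is its centre, axes x along the 41 mm, y along the 61 mm, z through the 20 mm (up at the start, so down once turned out)
- bar1_center (a point): one of three identical cream cast bars, 41 x 61 x 20 mm, 60 g, starting in the mould's middle pocket; this point is its centre, axes x along the 41 mm, y along the 61 mm, z through the 20 mm (up at the start, so down once turned out)
- bar2_center (a point): one of three identical cream cast bars, 41 x 61 x 20 mm, 60 g, starting in the mould's +x pocket; this point is its centre, axes x along the 41 mm, y along the 61 mm, z through the 20 mm (up at the start, so down once turned out)
- board_top (a point): centre of the top face of a fixed wooden board, 200 mm (x) x 150 mm (y), top 15 mm above the table; z up
- mat_top (a point): centre of the top face of a fixed black rubber mat, 200 mm (x) x 150 mm (y), 4 mm thick; z up
- jar: bystander: closed jar with a yellow cap, 68 mm diameter, 85 mm high; origin at the centre of its underside
- brush_pot: bystander: white pot with three brush sticks, 80 mm diameter, 90 mm high (140 mm with the sticks); origin at the centre of its underside
- stamp: bystander: small wooden stamp, 50 x 50 mm foot, 60 mm high with its knob; origin at the centre of its underside
- soap_tub: bystander: clear open tub with white soap pieces, 70 (x) x 100 (y) x 50 mm high; origin at the centre of its underside
Not all that is in view belongs to the job. Of the things like the part that bears mould_center, leave any that is red; of the rest the larger one is meant. Leave any purple or turquoise look-alike of the part that bears board_top alone.

How it is judged:
By the outcome, as a careful person would: the job done as asked, in the order asked, and still so for the second after the job is handed in, with the robot touching nothing.
It also fails if it takes over 67 s, if anything falls off the work surface, if the arm or the gripper's body presses on something with over 40 N, if the wrist force passes 120 N, or if a joint passes its speed limit or range.

## Working session

There is one attempt and no reset: what is moved stays moved. The work goes in short steps, Python scripts to look and compute and a tool call to move; the robot and the scene stay as the last step left them, time stands still between calls to the robot, and variables do not carry over. Pictures are saved under pics/ and viewed, and the job is handed in when it is done.

Besides the shell and the picture viewer there is one more tool, called by a JSON object that holds its "api" and its "payload", one argument or row to a line. jog_arm: Moves the arm, as the interface text tells. Its arguments: {"type":"object","properties":{"increments":{"type":"array"},"squeeze":{"type":"number"}},"required":["increments"]}

```bash
mkdir -p pics; ls; python3 - <<'E'
from cell import *
import cv2
for n in ["side","top","wrist"]:
    c=camera(n); cv2.imwrite(f"pics/a_{n}.png",c["image"][:,:,::-1]); print(n,c["K"],c["rvec"],c["tvec"])
print(read_state())
E
```

```text
pics
side [[507.85972348   0.         315.03729735]
 [  0.         507.85972348 200.36547653]
 [  0.           0.           1.        ]] [ 2.06496697 -0.85563484  0.40842135] [-314.58129873  253.46849119 1283.6196786 ]
top [[393.17065977   0.         316.28407728]
 [  0.         393.17065977 198.58390434]
 [  0.           0.           1.        ]] [ 2.16974056 -2.16383067  0.12356876] [  23.41847545  486.02105001 1036.16592841]
wrist [[307.24143868   0.         320.11690923]
 [  0.         307.24143868 201.29224301]
 [  0.           0.           1.        ]] [-2.27522013  1.80096944  0.26609275] [-549.91134375  -30.19614766  393.10988016]
{'clock': 0.15, 'joints': array([-1.40562189e+00,  3.00289481e-01,  1.52141941e+00, -1.24577863e-05,
        1.32071049e+00, -6.66052861e-02]), 'qd': array([-0.00019789, -0.00308578, -0.00106387, -0.00030955, -0.00178324,
        0.00340755]), 'effort': array([-2.12383279e-04, -5.31961763e+01, -3.52821529e+01,  7.07698544e-02,
        2.36335321e-02, -6.60624869e-05]), 'eef_pos': array([ 126.30271021, -535.11943637,  227.05434934]), 'eef_rot': array([-3.14076696e+00, -4.29827162e-05,  2.31782797e-01]), 'wrist_force': array([-0.39302741,  0.15824914,  0.27954432]), 'moment': array([0.03300791, 0.00670644, 0.02271757]), 'finger_gap': 94.33771757736356}
```

View pics/a_top.png

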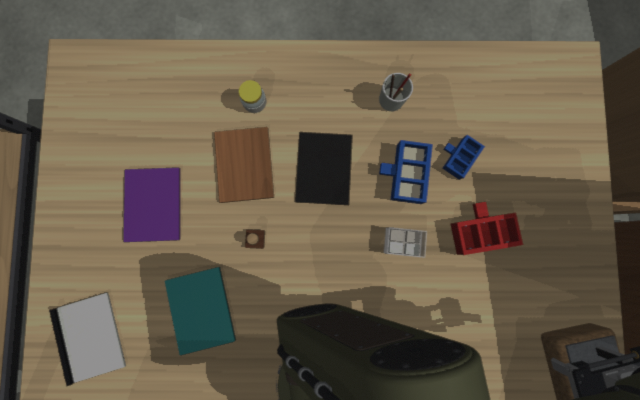

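View pics/a_side.png

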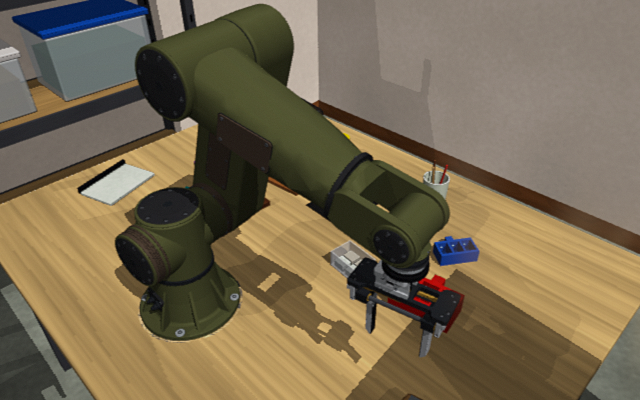

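View pics/a_wrist.png

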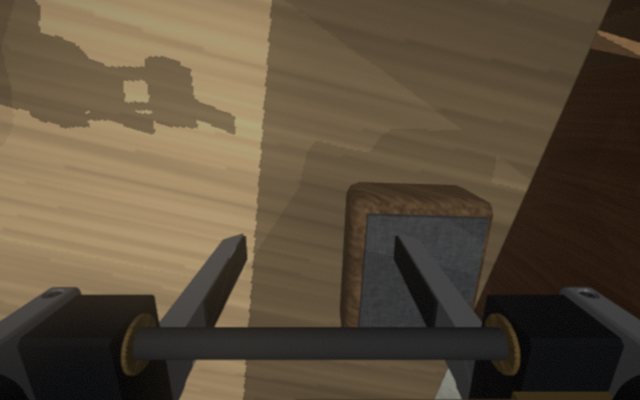

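The top view shows two blue moulds, large at (411,172) and small at (463,157), plus a red one at (487,233). The large blue one holds cream bars and has its lug to the left, so it fits the description. The wooden board is at (243,164) and the black mat at (324,168). The purple (152,204) and turquoise (200,310) sheets are look-alikes to leave alone.

```bash
cat > h.py <<'E'
from cell import *
import cv2, numpy as np
from scipy.spatial.transform import Rotation as Ro
def back(c,uv,z):
    R=cv2.Rodrigues(np.array(c["rvec"]))[0]; t=np.array(c["tvec"]).reshape(3)
    uv=np.atleast_2d(np.array(uv,float)); o=-R.T@t
    d=(np.linalg.inv(c["K"])@np.c_[uv,np.ones(len(uv))].T).T@R
    return o+d*((z-o[2])/d[:,2])[:,None]
def proj(c,P):
    return cv2.projectPoints(np.atleast_2d(np.array(P,float)),np.array(c["rvec"]),np.array(c["tvec"]),np.array(c["K"]),None)[0][:,0]
def c2w(c,p):
    R=cv2.Rodrigues(np.array(c["rvec"]))[0]; return R.T@(np.array(p)-np.array(c["tvec"]).reshape(3))
def save(c,n,crop=None,s=1):
    im=c["image"][:,:,::-1]
    if crop: u0,v0,u1,v1=crop; im=im[v0:v1,u0:u1]
    cv2.imwrite("pics/"+n,cv2.resize(im,None,fx=s,fy=s,interpolation=cv2.INTER_CUBIC))
E
python3 - <<'E'
from h import *
c=camera("top")
save(c,"b_crop.png",(180,70,540,290),2.2)
np.set_printoptions(precision=1,suppress=True)
for n,z in [("mould_center",54),("mould_lug",38),("board_top",15),("mat_top",4),("jar",85),("brush_pot",90),("stamp",60),("soap_tub",50)]:
    print(n)
    for r in recognise(c,n)[:4]:
        w=c2w(c,r["centre"]); print("  rec",r["conf"],w,proj(c,w)[0])
    for r in regions_of(c,n)[:4]:
        m=r["mask"].astype(np.uint8); k=cv2.findContours(m,0,2)[0]; k=max(k,key=cv2.contourArea)
        b=cv2.boxPoints(cv2.minAreaRect(k)); ce=b.mean(0)
        print("  reg",r["conf"],ce,back(c,ce,z)[0],'corners',back(c,b,z)[:,:2].ravel())
E
```

```text
mould_center
  rec 0.67 [ 396.  -427.7   41.5] [487.3 232.3]
  rec 0.64 [ 560.6 -212.7   56.1] [406.  169.7]
  rec 0.63 [ 606.8 -377.8   24.3] [462.9 155.4]
  reg 0.91 [404.3 170.6] [ 558.4 -208.8   54. ] corners [ 485.4 -131.3  649.2 -153.9  632.6 -287.6  469.3 -262.7]
  reg 0.66 [459.4 154.3] [ 603. -357.   54.] corners [ 579.  -288.9  676.  -354.2  627.2 -425.6  531.2 -359.9]
  reg 0.63 [484.8 226. ] [ 411.9 -416.4   54. ] corners [ 460.7 -318.4  491.2 -499.1  363.6 -513.5  334.  -335.1]
mould_lug
  rec 0.77 [ 604.7 -377.6   29.6] [463.6 155.7]
  rec 0.69 [ 396.3 -428.4   38.8] [487.1 232.2]
  reg 0.81 [484.8 226.1] [ 412.4 -423.5   38. ] corners [ 461.4 -325.7  492.9 -504.8  364.  -520.3  333.4 -343.5]
  reg 0.79 [404.4 171. ] [ 560.2 -212.8   38. ] corners [ 481.4 -138.4  650.9 -154.3  640.4 -288.5  471.2 -270.2]
  reg 0.63 [459.5 154.3] [ 606.7 -363.2   38. ] corners [ 582.1 -294.   681.  -361.8  631.4 -432.9  533.5 -364.6]
board_top
  rec 0.9 [465.4 469.4  16.1] [152.8 206. ]
  rec 0.86 [581.6 226.7  14.2] [243.2 164.4]
  rec 0.81 [185.6 333.   16.5] [199.3 311.6]
  reg 0.82 [
[... 882 characters left out ...]
91.  -183.5  523.2 -190.   513.8 -242.2  481.6 -235.5]
stamp
  rec 0.71 [372.5 186.   20.4] [256.1 240.7]
  reg 0.7 [254.8 238.6] [377.7 183.7  60. ] corners [356.1 209.7 403.2 207.1 399.5 157.5 352.5 160.3]
  reg 0.34 [414. 154.] [ 602.1 -234.2   60. ] corners [ 590.9 -206.6  620.5 -211.4  613.3 -261.8  583.8 -256.9]
soap_tub
  rec 0.59 [ 365.9 -215.9   23.1] [405.9 243.5]
  rec 0.57 [ 560.9 -219.2   52.2] [408.  169.8]
  rec 0.21 [ 613.  -242.5   32.3] [414.4 152.3]
  reg 0.59 [405.2 241.7] [ 370.5 -207.9   50. ] corners [ 341.4 -149.5  410.8 -157.8  399.9 -266.7  330.6 -257.5]
  reg 0.45 [396.2  91.6] [ 777.8 -192.3   50. ] corners [ 738.2 -135.4  844.8 -171.2  817.6 -249.7  711.7 -213.1]
```

View pics/b_crop.png

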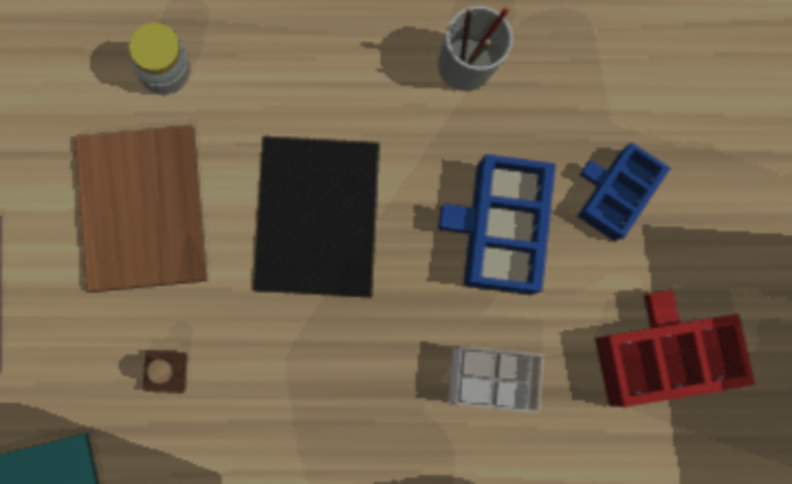

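```bash
python3 - <<'E'
from h import *
from scipy.optimize import minimize
np.set_printoptions(precision=2,suppress=True)
c=camera("top"); save(c,"c_mould.png",(365,120,500,215),5.9)
im=c["image"].astype(int); 
blue=((im[...,2]>im[...,0]+35)&(im[...,2]>im[...,1]+15)).astype(np.uint8)
blue[:, :372]=0; blue[:,440:]=0; blue[:130]=0; blue[212:]=0
k=max(cv2.findContours(blue,0,2)[0],key=cv2.contourArea); M=np.zeros_like(blue); cv2.drawContours(M,[k],-1,1,-1)
print(M.sum())
S=4
def sil(p):
    x,y,a=p; ca,sa=np.cos(a),np.sin(a); R=np.array([[ca,-sa],[sa,ca]])
    out=np.zeros((400*S,640*S),np.uint8)
    for (x0,x1,y0,y1,z0,z1) in [(-79,79,-43,43,0,54),(-15,15,43,85,16,38)]:
        P=[]
        for X in(x0,x1):
            for Y in(y0,y1):
                for Z in(z0,z1): P.append([*(R@[X,Y]+[x,y]),Z])
        h=cv2.convexHull((proj(c,P)*S+S/2).astype(np.int32)); cv2.fillConvexPoly(out,h,1)
    return cv2.resize(out.astype(np.float32),(640,400),interpolation=cv2.INTER_AREA)
f=lambda p:np.abs(sil((p[0],p[1],p[2]/100))-M).sum()
r=min((minimize(f,[560,-228,a],method="Nelder-Mead",options=dict(initial_simplex=[[560,-228,a],[570,-228,a],[560,-220,a],[560,-228,a+8]])) for a in(-15,0,10,-25)),key=lambda r:r.fun)
x,y,a=r.x; a/=100; print(x,y,a,r.fun)
print("lug",x-71*np.sin(a),y+71*np.cos(a))
import cell; print([n for n in dir(cell) if n[0]!='_'])
E
```

```text
2128
560.169631047394 -234.00121167624275 -0.1348914441049841 252.5
lug 569.7179057317828 -163.64618022467238
['Unreachable', 'camera', 'finger_overhang', 'read_state', 'recognise', 'regions_of', 'sign_off']
```

View pics/c_mould.png

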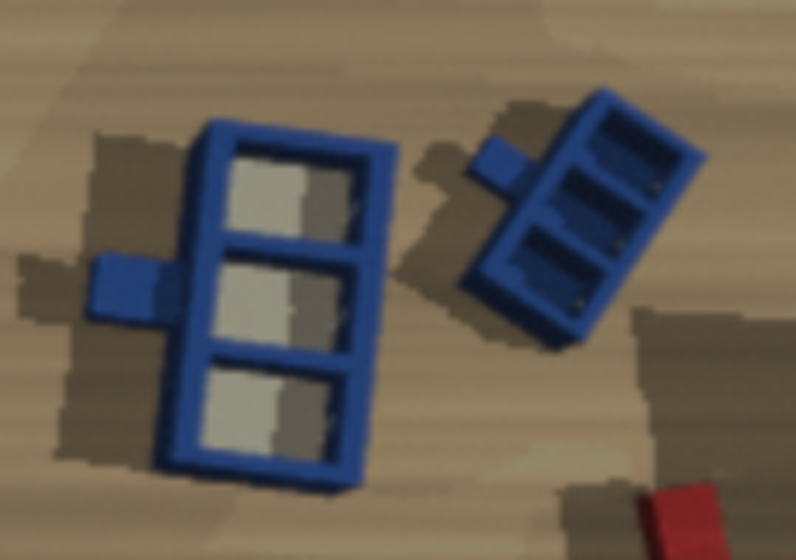

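```bash
python3 - <<'E'
from h import *
from scipy.optimize import minimize
np.set_printoptions(precision=2,suppress=True)
c=camera("top")
im=c["image"].astype(int)
blue=((im[...,2]>im[...,0]+12)&(im[...,2]>im[...,1]+5)).astype(np.uint8)
blue[:, :372]=0; blue[:,438:]=0; blue[:130]=0; blue[212:]=0
k=max(cv2.findContours(blue,0,2)[0],key=cv2.contourArea); M=np.zeros_like(blue); cv2.drawContours(M,[k],-1,1,-1)
print(M.sum())
S=4
B=[(-79,79,-43,43,0,54),(-15,15,43,85,16,38)]
def pts(b,p):
    x,y,a=p; ca,sa=np.cos(a),np.sin(a); R=np.array([[ca,-sa],[sa,ca]])
    return [[*(R@[X,Y]+[x,y]),Z] for X in b[:2] for Y in b[2:4] for Z in b[4:]]
def sil(p):
    out=np.zeros((400*S,640*S),np.uint8)
    for b in B:
        h=cv2.convexHull((proj(c,pts(b,p))*S+S/2).astype(np.int32)); cv2.fillConvexPoly(out,h,1)
    return cv2.resize(out.astype(np.float32),(640,400),interpolation=cv2.INTER_AREA)
f=lambda p:np.abs(sil((p[0],p[1],p[2]/100))-M).sum()
r=min((minimize(f,[560,-228,a],method="Nelder-Mead",options=dict(initial_simplex=[[560,-228,a],[570,-228,a],[560,-220,a],[560,-228,a+8]])) for a in(-15,0,10,-25)),key=lambda r:r.fun)
x,y,a=r.x; a/=100; print(x,y,a,r.fun)
print("lug",x-71*np.sin(a),y+71*np.cos(a))
s=6;I=cv2.resize(c["image"][125:215,370:470,::-1],None,fx=s,fy=s,interpolation=cv2.INTER_NEAREST)
for b,z in((B[0],54),(B[1],38)):
    q=[p for p in pts(b,(x,y,a)) if p[2]==z]; q=proj(c,[q[i] for i in(0,1,3,2)])
    cv2.polylines(I,[((q+.5-[370,125])*s).astype(np.int32)],True,(0,255,255),1)
cv2.imwrite("pics/d.png",I)
E
```

```text
2297
559.4821632873203 -233.03506610816856 -0.134268269186671 90.4375
lug 568.9865926295474 -162.67409807276834
```

View pics/d.png

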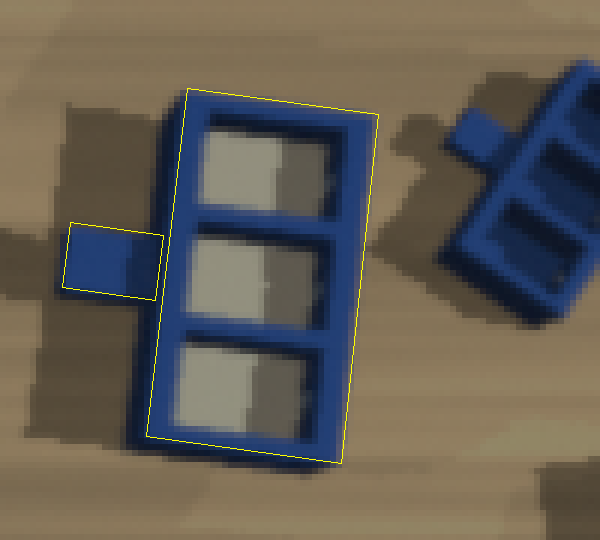

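Mould confirmed: large, blue, bars inside, at (411,172), with the lug at (387,169). Next is a row planner for the moves.

```bash
cat >> h.py <<'E'
def Rt(yaw_ax, el, ax_deg=None):
    """tool y = (cos,sin,0) of yaw_ax; tool z tilted: el = angle from straight down toward the direction perp (left of y axis), deg"""
    y=np.array([np.cos(yaw_ax),np.sin(yaw_ax),0]); l=np.array([-np.sin(yaw_ax),np.cos(yaw_ax),0])
    e=np.radians(el); z=l*np.sin(e)-np.array([0,0,1])*np.cos(e)
    return np.c_[np.cross(y,z),y,z]
def cur():
    s=read_state(); return np.array(s["eef_pos"]),Ro.from_euler("xyz",s["eef_rot"]).as_matrix(),s
def plan(p,R,P,RT,n,g,show=True):
    rows=[];
    for i in range(n):
        f=1/(n-i); rv=Ro.from_matrix(R.T@RT).as_rotvec()*f
        d=np.round(R.T@(P-p)*f/10,2); w=np.round(np.degrees(rv),1)
        rows.append([*map(float,d),*map(float,w),g]); p=p+R@(d*10); R=R@Ro.from_rotvec(np.radians(w)).as_matrix()
    if show: print("["+",\n".join(str(r).replace(" ","") for r in rows)+"]")
    return p,R
def rep():
    p,R,s=cur(); np.set_printoptions(precision=3,suppress=True)
    print(s["clock"],p,s["joints"],"F",s["wrist_force"],"gap",s["finger_gap"]); print("z",R[:,2],"y",R[:,1])
E
python3 - <<'E'
from h import *
p,R,s=cur(); a=-.134
L=np.array([569,-162.7,27]); RT=Rt(a,-45); z=RT[:,2]
print(RT)
p,R=plan(p,R,np.array([480,-200,230]),Rt(a,-20),10,9.4)
p,R=plan(p,R,L-3*z-110*z,RT,5,6.0)
E
```

```text
[[ 0.094469    0.99103543 -0.094469  ]
 [ 0.70076787 -0.13359934 -0.70076787]
 [-0.70710678  0.         -0.70710678]]
[[4.21,-2.45,-0.03,-1.2,-1.8,-6.8,9.4],
[4.47,-1.93,-0.21,-1.2,-1.7,-6.8,9.4],
[4.66,-1.38,-0.38,-1.2,-1.8,-6.8,9.4],
[4.77,-0.81,-0.55,-1.2,-1.7,-6.8,9.4],
[4.82,-0.23,-0.7,-1.2,-1.8,-6.8,9.4],
[4.79,0.35,-0.85,-1.2,-1.7,-6.9,9.4],
[4.68,0.94,-0.98,-1.2,-1.8,-6.8,9.4],
[4.5,1.51,-1.1,-1.2,-1.7,-6.9,9.4],
[4.25,2.07,-1.19,-1.2,-1.8,-6.8,9.4],
[3.94,2.57,-1.27,-1.3,-1.7,-6.9,9.4]]
[[3.26,1.67,1.44,0.0,-5.0,0.0,6.0],
[3.37,1.66,1.15,0.0,-5.0,0.0,6.0],
[3.46,1.67,0.85,0.0,-5.0,0.0,6.0],
[3.52,1.66,0.54,0.0,-5.0,0.0,6.0],
[3.55,1.67,0.23,0.0,-5.0,0.0,6.0]]
```

{"api": "jog_arm", "payload": {
  "increments": [
    [4.21,-2.45,0,-1.2,-1.8,-6.8,9.4],
    [4.47,-1.93,-0.2,-1.2,-1.7,-6.8,9.4],
    [4.66,-1.38,-0.4,-1.2,-1.8,-6.8,9.4],
    [4.77,-0.8,-0.55,-1.2,-1.7,-6.8,9.4],
    [4.8,-0.23,-0.7,-1.2,-1.8,-6.8,9.4],
    [4.8,0.35,-0.85,-1.2,-1.7,-6.9,9.4],
    [4.7,0.94,-1,-1.2,-1.8,-6.8,9.4],
    [4.5,1.5,-1.1,-1.2,-1.7,-6.9,9.4],
    [4.25,2.07,-1.2,-1.2,-1.8,-6.8,9.4],
    [3.94,2.57,-1.27,-1.3,-1.7,-6.9,9.4],
    [3.26,1.67,1.44,0,-5,0,6],
    [3.37,1.66,1.15,0,-5,0,6],
    [3.46,1.67,0.85,0,-5,0,6],
    [3.52,1.66,0.54,0,-5,0,6],
    [3.55,1.67,0.23,0,-5,0,6]
  ],
  "squeeze": 60
}}

```text
clock: 2.98
eef_pos: [580.5, -82.5, 106.4]
eef_rot: [3.14, 0.788, 1.436]
wrist_force: [0.1, -0.4, 0.5]
finger_gap: 60.1
```

```bash
python3 - <<'E'
from h import *
rep()
c=camera("wrist"); save(c,"e.png"); 
p,R,s=cur(); a=-.134
L=np.array([569,-162.7,27]); RT=Rt(a,-45); z=RT[:,2]
c2=camera("top"); save(c2,"e2.png",(330,100,530,230),3)
print(proj(c,[L]),proj(c2,[L]))
plan(p,R,L-3*z,RT,5,6.0)
E
```

```text
2.975 [580.462 -82.479 106.369] [ 0.092  0.648  1.497 -0.795  1.316  0.565] F [ 0.101 -0.397  0.514] gap 60.05190467207097
z [-0.093 -0.702 -0.706] y [ 0.991 -0.133  0.001]
[[319.464 204.853]] [[385.084 168.509]]
[[-0.12,-0.0,2.18,-0.0,0.1,0.1,6.0],
[-0.13,-0.0,2.17,-0.0,0.1,0.1,6.0],
[-0.13,-0.0,2.18,-0.0,0.1,0.1,6.0],
[-0.13,-0.0,2.17,-0.0,0.1,0.0,6.0],
[-0.14,-0.01,2.18,-0.1,0.0,0.1,6.0]]
```

View pics/e.png

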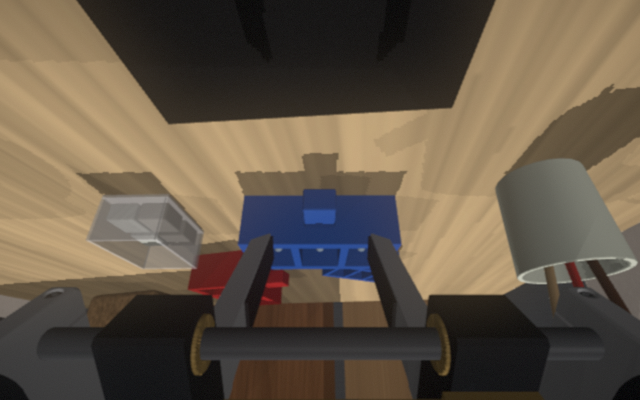

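The wrist view shows the lug at about (319,207), matching the prediction (319,205). I'll move in and grip.

{"api": "jog_arm", "payload": {
  "increments": [
    [-0.13,0,2.18,0,0,0,6],
    [-0.13,0,2.18,0,0,0,6],
    [-0.13,0,2.18,0,0,0,6],
    [-0.13,0,2.18,0,0,0,6],
    [-0.13,0,2.18,0,0,0,6],
    [0,0,0,0,0,0,2],
    [0,0,0,0,0,0,2],
    [0,0,0,0,0,0,2],
    [0,0,0,0,0,0,2]
  ],
  "squeeze": 60
}}

```text
clock: 4.2
eef_pos: [569.2, -163.8, 34.9]
eef_rot: [3.14, 0.785, 1.437]
wrist_force: [0.2, 3.1, 2.3]
finger_gap: 29.7
```

```bash
python3 - <<'E'
from h import *
rep()
c=camera("wrist"); save(c,"f.png"); 
p,R,s=cur(); a=-.134
p0=p+0
# lift 120 with 10deg then rotate
print("--lift"); p,R=plan(p,R,p+np.array([0,0,60]),R,3,2.0)
print("--rot"); RT=Rt(a,45); p,R=plan(p,R,np.array([580,-160,190]),RT,12,2.0)
E
```

```text
4.2 [ 569.231 -163.835   34.923] [-0.044  0.729  1.564 -0.889  1.136  0.604] F [0.174 3.055 2.31 ] gap 29.685738634933834
z [-0.093 -0.7   -0.708] y [ 0.991 -0.133  0.001]
--lift
[[-1.41,0.0,-1.42,0.0,0.0,0.0,2.0],
[-1.41,0.0,-1.41,0.0,0.0,0.0,2.0],
[-1.42,0.01,-1.42,0.0,0.0,0.0,2.0]]
--rot
[[-0.53,0.09,-0.59,0.0,7.5,0.0,2.0],
[-0.45,0.08,-0.66,0.0,7.5,0.0,2.0],
[-0.36,0.09,-0.71,0.0,7.5,0.0,2.0],
[-0.26,0.08,-0.75,0.0,7.5,0.0,2.0],
[-0.16,0.09,-0.78,0.0,7.5,0.0,2.0],
[-0.06,0.08,-0.79,0.0,7.5,0.0,2.0],
[0.04,0.09,-0.79,0.0,7.5,0.0,2.0],
[0.15,0.08,-0.78,0.0,7.5,0.0,2.0],
[0.25,0.09,-0.75,0.0,7.5,0.0,2.0],
[0.34,0.08,-0.71,0.0,7.5,0.0,2.0],
[0.43,0.09,-0.66,0.0,7.5,0.0,2.0],
[0.52,0.08,-0.61,0.0,7.5,0.1,2.0]]
```

View pics/f.png

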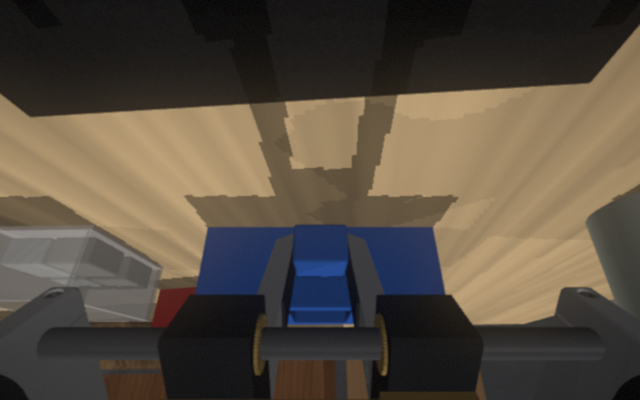

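The grip is about 6 mm high on the lug because I planned from an unsettled reading. I'll reopen, recentre and close again.

{"api": "jog_arm", "payload": {
  "increments": [
    [0,0,0,0,0,0,5],
    [0,0,0,0,0,0,5],
    [0.35,0,0.1,0,0,0,5],
    [0.28,0,0.1,0,0,0,5],
    [0,0,0,0,0,0,2],
    [0,0,0,0,0,0,2],
    [0,0,0,0,0,0,2],
    [0,0,0,0,0,0,2]
  ],
  "squeeze": 60
}}

```text
clock: 5.25
eef_pos: [569.4, -161.3, 28.6]
eef_rot: [3.141, 0.785, 1.437]
wrist_force: [0.8, -0.7, 0.3]
finger_gap: 29.7
```

```bash
python3 - <<'E'
from h import *
rep()
E
```

```text
5.25 [ 569.352 -161.303   28.592] [-0.04   0.741  1.562 -0.89   1.132  0.614] F [ 0.754 -0.738  0.275] gap 29.696665806346928
z [-0.094 -0.7   -0.708] y [ 0.991 -0.133  0.   ]
```

{"api": "jog_arm", "payload": {
  "increments": [
    [-1.4,0,-1.4,0,0,0,2],
    [-1.4,0,-1.4,0,0,0,2],
    [-1.4,0,-1.4,0,0,0,2],
    [-0.53,0,-0.6,0,7.5,0,2],
    [-0.45,0,-0.65,0,7.5,0,2],
    [-0.35,0,-0.7,0,7.5,0,2],
    [-0.25,0,-0.75,0,7.5,0,2],
    [-0.15,0,-0.8,0,7.5,0,2],
    [-0.05,0,-0.8,0,7.5,0,2],
    [0.05,0,-0.8,0,7.5,0,2],
    [0.15,0,-0.8,0,7.5,0,2],
    [0.25,0,-0.75,0,7.5,0,2],
    [0.35,0,-0.7,0,7.5,0,2],
    [0.45,0,-0.65,0,7.5,0,2],
    [0.53,0,-0.6,0,7.5,0,2],
    [0,0,0,0,0,0,2],
    [0,0,0,0,0,0,2]
  ]
}}

```text
clock: 7.38
eef_pos: [570.1, -155.1, 183.8]
eef_rot: [3.14, -0.783, 1.439]
wrist_force: [0.4, 0.0, -5.1]
finger_gap: 29.6
```

```bash
python3 - <<'E'
from h import *
rep()
for n in("wrist","top","side"):
    c=camera(n); save(c,f"g_{n}.png")
E
```

```text
7.375 [ 570.066 -155.094  183.764] [-0.599  0.602  1.367  0.682  1.588 -0.603] F [ 0.377  0.002 -5.073] gap 29.58599116500561
z [ 0.094  0.699 -0.709] y [ 0.991 -0.132  0.001]
```

View pics/g_wrist.png

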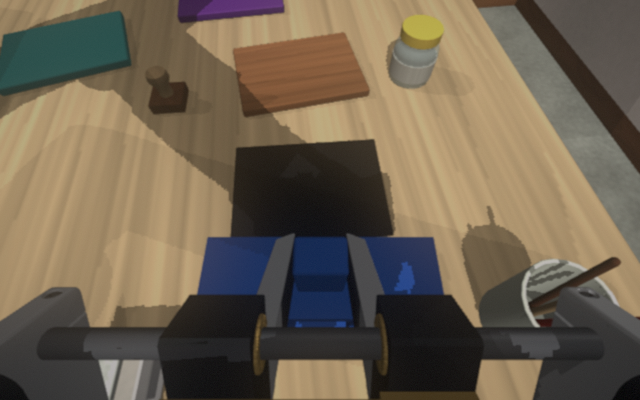

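View pics/g_side.png

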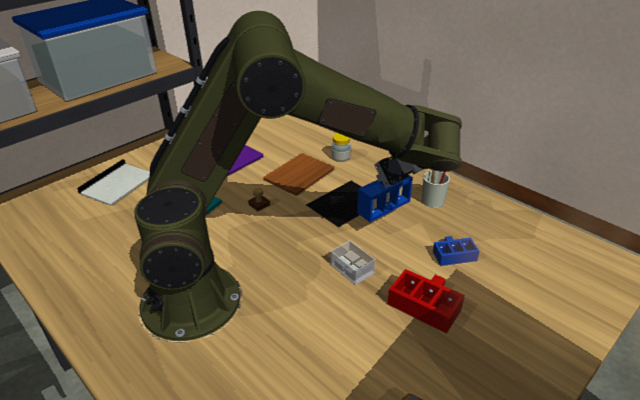

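View pics/g_top.png

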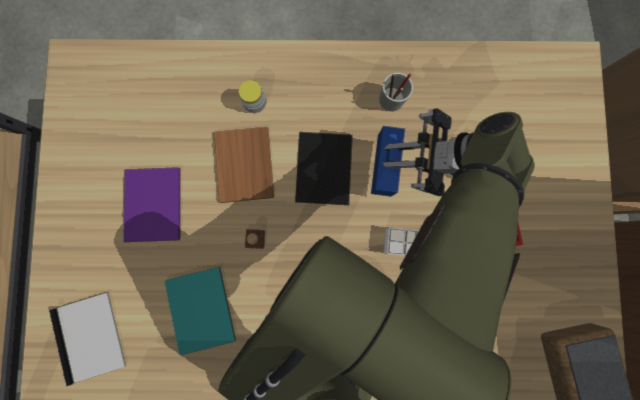

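The mould turned without slipping: lug up, open face toward -y. Next I lower it to stand on its plain long side.

{"api": "jog_arm", "payload": {
  "increments": [
    [-1.4,0,1.4,0,0,0,2],
    [-1.4,0,1.4,0,0,0,2],
    [-1.4,0,1.4,0,0,0,2],
    [-0.25,0,0.25,0,0,0,2],
    [-0.2,0,0.2,0,0,0,2],
    [-0.1,0,0.1,0,0,0,2],
    [0,0,0,0,0,0,2]
  ]
}}

```text
clock: 8.4
eef_pos: [570.2, -155.2, 116.6]
eef_rot: [3.14, -0.786, 1.438]
wrist_force: [0.5, -0.1, -5.2]
finger_gap: 29.9
```

```bash
python3 - <<'E'
from h import *
rep()
E
```

```text
8.4 [ 570.221 -155.223  116.556] [-0.6    0.686  1.403  0.687  1.496 -0.68 ] F [ 0.528 -0.102 -5.169] gap 29.89823690661756
z [ 0.095  0.701 -0.707] y [ 0.991 -0.133  0.001]
```

{"api": "jog_arm", "payload": {
  "increments": [
    [-0.07,0,0.07,0,0,0,2],
    [-0.07,0,0.07,0,0,0,2],
    [0,0,0,0,0,0,2]
  ]
}}

```text
clock: 8.78
eef_pos: [570.3, -155.4, 116.0]
eef_rot: [3.139, -0.787, 1.44]
wrist_force: [-4.1, -2.2, 9.5]
finger_gap: 29.8
```

```bash
python3 - <<'E'
from h import *
rep()
E
```

```text
8.775 [ 570.345 -155.371  116.014] [-0.6    0.687  1.403  0.688  1.496 -0.682] F [-4.139 -2.18   9.46 ] gap 29.762171097518923
z [ 0.096  0.702 -0.706] y [ 0.991 -0.133  0.002]
```

{"api": "jog_arm", "payload": {
  "increments": [
    [0.04,0,-0.04,0,0,0,6],
    [0,0,0,0,0,0,6],
    [0,0,0,0,0,0,6],
    [0,0,-2,0,0,0,6],
    [0,0,-5,0,0,0,6],
    [0,0,-5,0,0,0,6],
    [1.57,0,0.1,0,-7.5,0,6],
    [1.57,0,0.1,0,-7.5,0,6],
    [1.57,0,0.1,0,-7.5,0,6],
    [1.57,0,0.1,0,-7.5,0,6],
    [1.57,0,0.1,0,-7.5,0,6],
    [1.57,0,0.1,0,-7.5,0,6],
    [1.57,0,0.1,0,-7.5,0,6],
    [1.57,0,0.1,0,-7.5,0,6],
    [1.57,0,0.1,0,-7.5,0,6],
    [1.57,0,0.1,0,-7.5,0,6],
    [1.57,0,0.1,0,-7.5,0,6],
    [1.57,0,0.1,0,-7.5,0,6],
    [0,0,0,0,0,0,6],
    [0,0,0,0,0,0,6]
  ]
}}

```text
clock: 11.28
eef_pos: [581.7, -71.5, 201.1]
eef_rot: [3.139, 0.782, 1.434]
wrist_force: [0.9, -0.4, 0.4]
finger_gap: 59.9
```

```bash
python3 - <<'E'
from h import *
rep()
c=camera("wrist"); save(c,"i.png")
L=np.array([570.5,-153.9,114.5])
print(proj(c,[L]))
p,R,s=cur(); print("lug in tool",R.T@(L-p))
RT=Rt(-.134,-45); plan(p,R,L-3*RT[:,2],RT,5,6.0)
t=camera("top"); save(t,"i_top.png",(330,90,530,230),4)
S=camera("side"); save(S,"i_side.png",(300,120,500,270),4)
E
```

```text
11.275 [581.748 -71.543 201.143] [ 0.108  0.531  1.433 -0.761  1.454  0.447] F [ 0.872 -0.408  0.373] gap 59.86885789682322
z [-0.094 -0.699 -0.709] y [ 0.991 -0.135  0.002]
[[320.117 199.603]]
lug in tool [  2.5    -0.232 120.058]
[[0.05,-0.0,2.34,0.0,-0.0,-0.0,6.0],
[0.05,-0.01,2.34,0.0,-0.0,-0.0,6.0],
[0.05,-0.0,2.34,0.0,-0.1,-0.1,6.0],
[0.05,-0.01,2.34,0.0,-0.0,-0.0,6.0],
[0.06,-0.0,2.35,0.0,-0.1,-0.1,6.0]]
```

View pics/i.png

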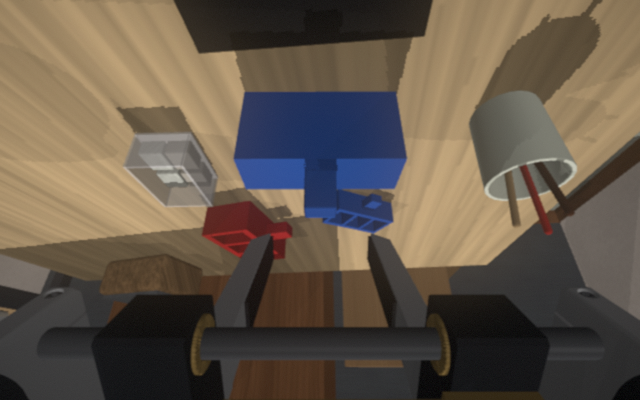

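View pics/i_side.png

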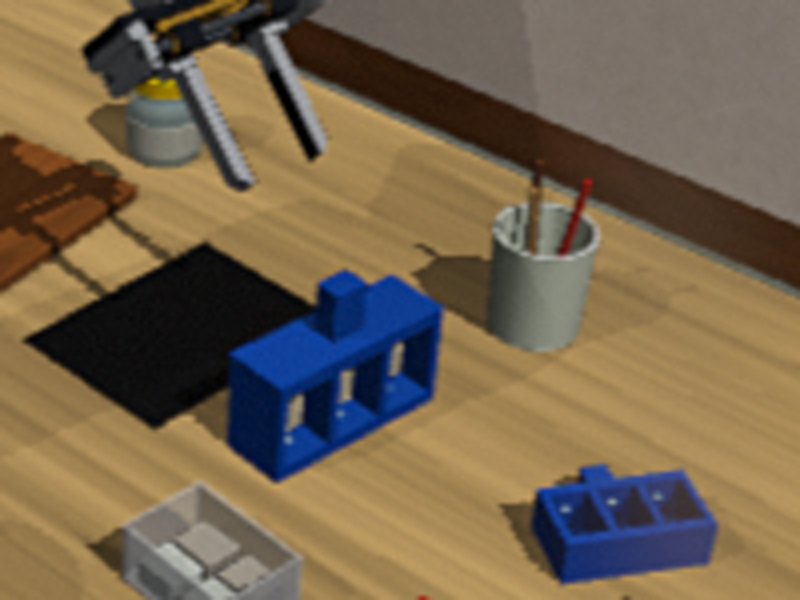

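The mould stands lug up at side-crop (335,380), with all three bars inside. Regrasping from the back side.

{"api": "jog_arm", "payload": {
  "increments": [
    [0.05,0,2.35,0,0,0,6],
    [0.05,0,2.35,0,0,0,6],
    [0.05,0,2.35,0,0,0,6],
    [0.05,0,2.35,0,0,0,6],
    [0.05,0,2.35,0,0,0,6],
    [0,0,0,0,0,0,6],
    [0,0,0,0,0,0,2],
    [0,0,0,0,0,0,2],
    [0,0,0,0,0,0,2],
    [0,0,0,0,0,0,2]
  ],
  "squeeze": 60
}}

```text
clock: 12.68
eef_pos: [570.9, -151.0, 115.5]
eef_rot: [3.14, 0.785, 1.437]
wrist_force: [0.3, 2.4, 3.0]
finger_gap: 29.6
```

```bash
python3 - <<'E'
from h import *
rep()
p,R,s=cur()
# board target
t=camera("top")
bc=np.array([581.5,226,15]); yb=np.arctan2(489.9-0-0, 1) # placeholder
x1=np.array([676.3,314.6]);x2=np.array([691.5,160.7]);x3=np.array([487.9,139.2]);x4=np.array([473.4,289.9])
d=(x1+x2-x3-x4)/2; by=np.arctan2(d[1],d[0]); print("board yaw",by,np.linalg.norm(d))
m1=np.array([479.6,84.4]);m2=np.array([681.8,73.4]);m3=np.array([672.5,-79]);m4=np.array([470.5,-64.9])
d=(m2+m3-m1-m4)/2; print("mat yaw",np.arctan2(d[1],d[0]),np.linalg.norm(d))
E
```

```text
12.675 [ 570.875 -151.006  115.479] [-0.023  0.604  1.545 -0.836  1.243  0.498] F [0.331 2.417 3.047] gap 29.606091097661466
z [-0.093 -0.7   -0.708] y [ 0.991 -0.133  0.001]
board yaw 0.11316754062343559 204.5584818578785
mat yaw -0.06201833560922164 202.4892898402283
```

```bash
python3 - <<'E'
from h import *
p,R,s=cur()
print("--lift");p,R=plan(p,R,p+np.array([0,0,75.]),R,4,2)
a=.113; RT=Rt(a,45); l=np.array([-np.sin(a),np.cos(a),0])
lug=np.array([581.3,226.3,42])-71*l
P=lug-RT@np.array([-1.3,0,2.75]); print("contact TCP",P)
print("--");p,R=plan(p,R,P+[0,0,75],RT,14,2)
E
```

```text
--lift
[[-1.32,0.0,-1.33,0.0,0.0,0.0,2],
[-1.33,0.0,-1.33,0.0,0.0,0.0,2],
[-1.32,0.0,-1.32,0.0,0.0,0.0,2],
[-1.33,0.01,-1.33,0.0,0.0,0.0,2]]
contact TCP [589.42154965 154.73405162  44.86378246]
--
[[1.9,-0.16,-1.18,0.0,6.4,-1.1,2],
[2.02,-0.12,-0.97,0.0,6.4,-1.1,2],
[2.12,-0.08,-0.73,0.0,6.4,-1.1,2],
[2.19,-0.04,-0.49,0.0,6.4,-1.1,2],
[2.23,0.0,-0.25,0.0,6.4,-1.1,2],
[2.25,0.04,0.0,0.0,6.4,-1.1,2],
[2.23,0.09,0.26,0.0,6.4,-1.1,2],
[2.18,0.13,0.5,0.0,6.4,-1.1,2],
[2.11,0.17,0.74,0.0,6.4,-1.1,2],
[2.01,0.21,0.97,0.0,6.4,-1.1,2],
[1.89,0.25,1.19,0.0,6.4,-1.1,2],
[1.74,0.28,1.4,0.1,6.4,-1.2,2],
[1.57,0.32,1.58,0.0,6.3,-1.1,2],
[1.37,0.36,1.74,0.1,6.4,-1.2,2]]
```

{"api": "jog_arm", "payload": {
  "increments": [
    [-1.33,0,-1.33,0,0,0,2],
    [-1.33,0,-1.33,0,0,0,2],
    [-1.33,0,-1.33,0,0,0,2],
    [-1.33,0,-1.33,0,0,0,2],
    [1.9,-0.16,-1.2,0,6.4,-1.1,2],
    [2,-0.12,-0.95,0,6.4,-1.1,2],
    [2.1,-0.08,-0.75,0,6.4,-1.1,2],
    [2.2,-0.04,-0.5,0,6.4,-1.1,2],
    [2.25,0,-0.25,0,6.4,-1.1,2],
    [2.25,0.04,0,0,6.4,-1.1,2],
    [2.25,0.1,0.25,0,6.4,-1.1,2],
    [2.2,0.12,0.5,0,6.4,-1.1,2],
    [2.1,0.17,0.75,0,6.4,-1.1,2],
    [2,0.2,1,0,6.4,-1.1,2],
    [1.9,0.25,1.2,0,6.4,-1.1,2],
    [1.75,0.28,1.4,0,6.4,-1.2,2],
    [1.55,0.32,1.6,0,6.4,-1.2,2],
    [1.35,0.36,1.75,0,6.4,-1.2,2],
    [0,0,0,0,0,0,2],
    [0,0,0,0,0,0,2]
  ]
}}

```text
clock: 15.22
eef_pos: [589.4, 154.3, 120.0]
eef_rot: [3.135, -0.784, 1.689]
wrist_force: [0.8, 0.0, -4.0]
finger_gap: 29.4
```

```bash
python3 - <<'E'
from h import *
rep()
for n in("wrist","top","side"):
    c=camera(n); save(c,f"k_{n}.png")
E
```

```text
15.225 [589.44  154.253 119.982] [-0.094  0.624  1.498  0.796  1.318 -0.539] F [ 0.844  0.018 -4.01 ] gap 29.431847918482422
z [-0.076  0.702 -0.708] y [0.994 0.113 0.005]
```

View pics/k_wrist.png

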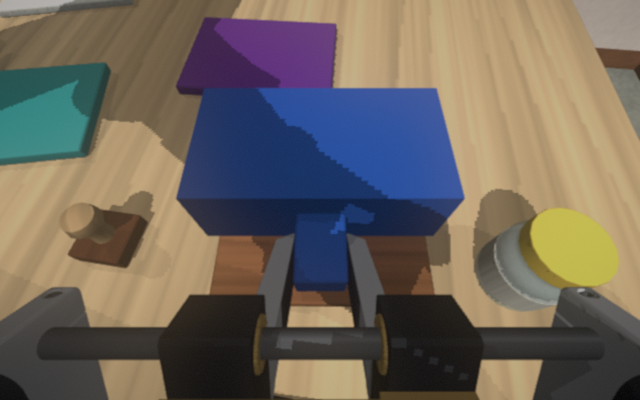

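View pics/k_side.png

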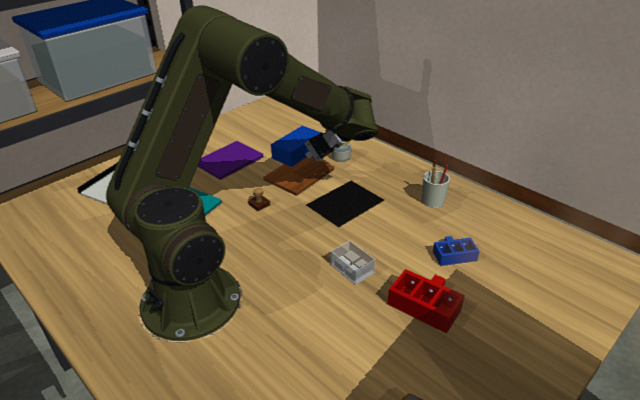

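View pics/k_top.png

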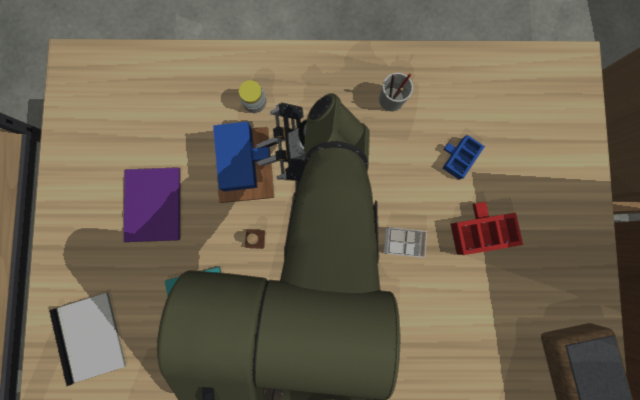

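```bash
cat >> h.py <<'E'
def mouldpose(p,R,off,slip=0):
    """inverted mould pose from tool pose: returns centre, Rm"""
    y=R[:,1]; Rm=np.c_[y,-(Ro.from_rotvec(y*np.radians(-45+slip)).as_matrix()@R[:,2]),np.zeros(3)]
    Rm[:,2]=np.cross(Rm[:,0],Rm[:,1]); return p+R@off-71*Rm[:,1],Rm
E
python3 - <<'E'
from h import *
p,R,s=cur(); c=camera("wrist"); t=camera("top")
for sl in(-5,0,5):
    C,Rm=mouldpose(p,R,np.array([-1.3,0,2.75]),sl)
    P=[C+Rm@[sx*79,sy*43,-27] for sx,sy in((-1,-1),(1,-1),(1,1),(-1,1))]
    print(sl,Rm[:,1],Rm[:,2],C,proj(c,P).ravel(),proj(t,P).ravel())
save(t,"k2.png",(200,110,290,210),6)
E
```

```text
-5 [-0.01483463  0.08578056  0.99620361] [ 0.11157964 -0.98994837  0.08690348] [590.39101346 149.43862897  46.52069068] [236.18529808 281.88730535 404.45983027 281.84593736 432.47839467
 241.64740811 208.34498465 241.69250241] [266.2039095  191.01003511 260.77284913 135.63932139 253.43405968
 127.24550104 259.20682004 187.18002551]
0 [-5.05337123e-03 -8.25549653e-04  9.99986891e-01] [ 1.12447971e-01 -9.93657582e-01 -2.52075637e-04] [589.69654423 155.5876625   46.25207764] [237.06524654 270.76425679 403.57030265 270.72538045 432.88076965
 237.08891006 207.9439035  237.13302711] [262.507702   191.31766467 257.12112809 135.83844362 252.32298674
 127.1022631  258.09074188 187.17048331]
5 [ 0.00476634 -0.08742537  0.99615967] [ 0.1124605  -0.98980446 -0.08740572] [588.99934439 161.73624994  46.52381039] [237.68611044 259.80383633 402.94170136 259.7672631  433.43637397
 232.65346411 207.39066394 232.69668503] [258.8274181  191.57998154 253.48109491 135.9491563  251.27298456
 126.92642444 257.03791077 187.14096591]
```

View pics/k2.png

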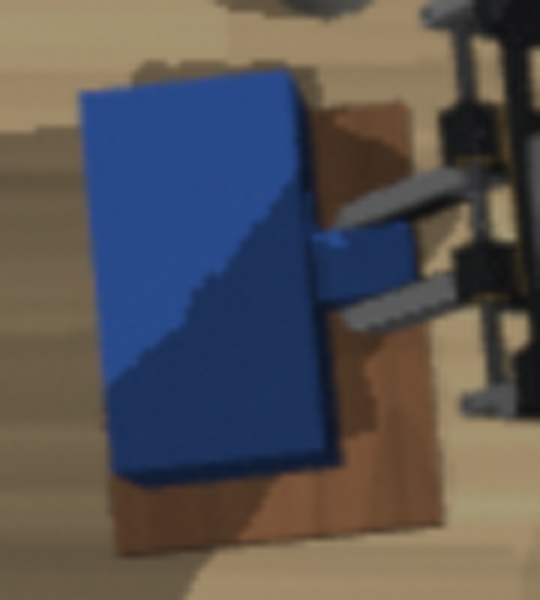

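```bash
sed -i 's/-45+slip/45+slip/' h.py
python3 - <<'E'
from h import *
from scipy.optimize import least_squares
p,R,s=cur(); c=camera("wrist"); t=camera("top")
W=np.array([[178,198],[463,198],[437,88],[205,88]],float)
T=np.array([[222,188],[255,185],[248.5,121.5],[213.3,125.3]])
def pr(q):
    C,Rm=mouldpose(p,R,np.array([q[0],0,q[1]]),q[2])
    def P(k): return [C+Rm@[sx*79,sy*43,-27] for sx,sy in k]
    return proj(c,P([(-1,1),(1,1),(1,-1),(-1,-1)])),proj(t,P([(-1,-1),(-1,1),(1,1),(1,-1)]))
print(pr([-1.3,2.75,0]))
r=least_squares(lambda q:(pr(q)[0]-W).ravel(),[-1.3,2.75,0]); print(r.x,r.fun)
C,Rm=mouldpose(p,R,np.array([r.x[0],0,r.x[1]]),r.x[2]); print(C,Rm)
E
```

```text
(array([[175.88718269, 198.06189771],
       [465.119056  , 198.00827213],
       [436.75654815,  87.10711566],
       [204.0249812 ,  87.1232689 ]]), array([[218.8084868 , 188.09147279],
       [254.39705883, 184.23230433],
       [248.37415402, 120.82942224],
       [213.38298885, 124.5256722 ]]))
[-2.00567273  5.11094391  0.37770327] [-0.23306778  0.22462938  0.22726813  0.17165439 -1.19669875 -0.25301093
 -0.02773801 -0.23683513]
[581.10073374 227.3804536  115.33496087] [[ 0.99365219  0.11243336  0.00375009]
 [ 0.11240063 -0.99363058  0.00802302]
 [ 0.00462826 -0.00755058 -0.99996078]]
```

In hand the mould is level (0.4° off the model) and centred over the board at (581,227), with the mouth about 73 mm above it. Rapping at about 0.26 m/s.

{"api": "jog_arm", "payload": {
  "increments": [
    [-1.05,0,1.05,0,0,0,2],
    [-2.1,0,2.1,0,0,0,2],
    [-2.35,0,2.35,0,0,0,2],
    [0.15,0,-0.15,0,0,0,2],
    [0,0,0,0,0,0,2]
  ]
}}

```text
clock: 16.2
eef_pos: [589.4, 155.1, 43.4]
eef_rot: [3.137, -0.787, 1.687]
wrist_force: [-0.2, -0.3, -2.9]
finger_gap: 29.4
```

```bash
python3 - <<'E'
from h import *
rep()
E
```

```text
16.2 [589.355 155.067  43.405] [-0.093  0.743  1.512  0.828  1.228 -0.639] F [-0.169 -0.322 -2.886] gap 29.351749115041653
z [-0.077  0.704 -0.706] y [0.994 0.112 0.003]
```

{"api": "jog_arm", "payload": {
  "increments": [
    [0.35,0,-0.35,0,0,0,2],
    [0.35,0,-0.35,0,0,0,2],
    [0,0,0,0,0,0,2],
    [0,0,0,0,0,0,2]
  ]
}}

```text
clock: 16.7
eef_pos: [589.4, 155.0, 53.6]
eef_rot: [3.136, -0.787, 1.687]
wrist_force: [-0.2, -0.3, -3.3]
finger_gap: 29.7
```

```bash
python3 - <<'E'
from h import *
rep()
F=[]
c=camera("side"); save(c,"l_side.png",(240,100,400,220),5); F.append(read_state()["wrist_force"])
c=camera("wrist"); save(c,"l_w.png"); F.append(read_state()["wrist_force"]); print(F)
E
```

```text
16.7 [589.393 155.03   53.608] [-0.093  0.726  1.512  0.824  1.239 -0.626] F [-0.18  -0.327 -3.296] gap 29.72326283403074
z [-0.077  0.704 -0.706] y [0.994 0.112 0.004]
[array([ 0.499, -0.184, -2.828]), array([ 0.286,  0.108, -2.3  ])]
```

View pics/l_side.png

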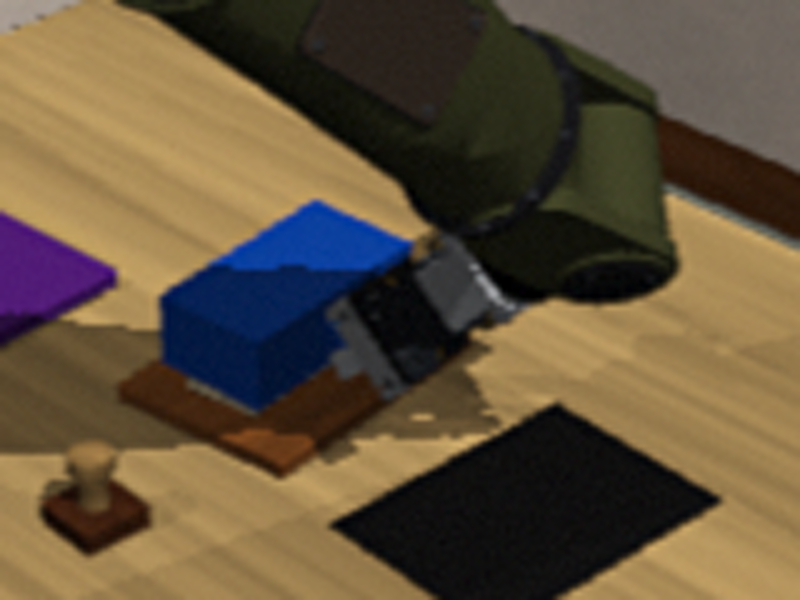

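View pics/l_w.png

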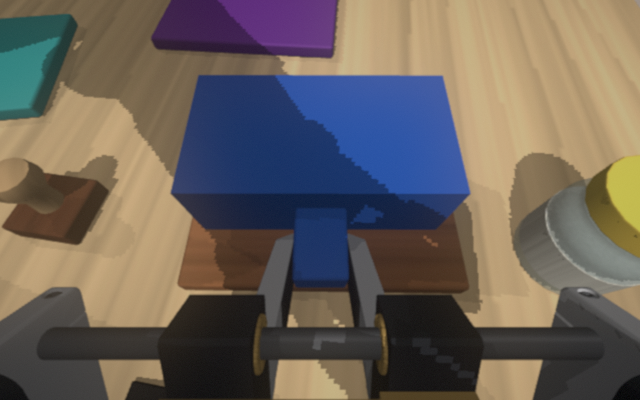

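```bash
python3 - <<'E'
from h import *
from scipy.optimize import least_squares
F=[]
for i in range(8):
    c=camera("wrist"); F.append(read_state()["wrist_force"])
F=np.array(F); print(F.mean(0),F.std(0))
p,R,s=cur()
W=np.array([[172,193],[470,193],[443,75],[198,75]],float)
def pr(q):
    C,Rm=mouldpose(p,R,np.array([q[0],0,q[1]]),q[2])
    return proj(c,[C+Rm@[sx*79,sy*43,-27] for sx,sy in[(-1,1),(1,1),(1,-1),(-1,-1)]])
r=least_squares(lambda q:(pr(q)-W).ravel(),[-1.3,2.75,0]); print(r.x,r.fun)
C,Rm=mouldpose(p,R,np.array([r.x[0],0,r.x[1]]),r.x[2]); print(C,Rm)
E
```

```text
[-0.00440924  0.29894958 -2.74165299] [0.36873933 0.36586808 0.37311943]
[2.58486601 0.573825   3.09598451] [-0.75519512  0.2697966  -0.25265635  0.21906286 -0.77674436 -0.30348509
  0.55452624 -0.29513881]
[581.11570818 227.66890559  58.8455926 ] [[ 0.99366364  0.11236062 -0.00276606]
 [ 0.11233841 -0.99208694  0.05606769]
 [ 0.00355563 -0.05602316 -0.99842314]]
```

Weight dropped from about 4.75 N to 2.74 ± 0.13 N, and three bars weigh 1.77 N, so all three look freed. Lifting straight up.

{"api": "jog_arm", "payload": {
  "increments": [
    [0.3,0,-0.3,0,0,0,2],
    [0.5,0,-0.5,0,0,0,2],
    [1,0,-1,0,0,0,2],
    [1.8,0,-1.8,0,0,0,2],
    [1.8,0,-1.8,0,0,0,2],
    [1.8,0,-1.8,0,0,0,2],
    [0,0,0,0,0,0,2]
  ]
}}

```text
clock: 18.08
eef_pos: [589.7, 154.8, 157.7]
eef_rot: [3.131, -0.787, 1.691]
wrist_force: [0.5, 0.7, -2.7]
finger_gap: 29.6
```

```bash
python3 - <<'E'
from h import *
rep()
c=camera("side"); save(c,"m_side.png",(240,100,400,220),5)
c=camera("wrist"); save(c,"m_w.png")
E
```

```text
18.075 [589.732 154.755 157.747] [-0.094  0.574  1.48   0.788  1.365 -0.491] F [ 0.467  0.664 -2.684] gap 29.559934318765617
z [-0.074  0.704 -0.706] y [0.994 0.112 0.008]
```

View pics/m_side.png

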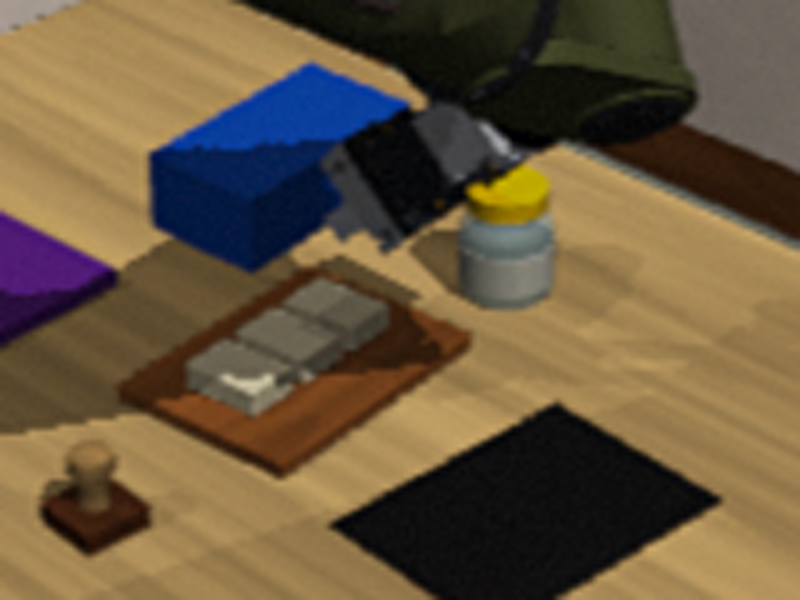

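View pics/m_w.png

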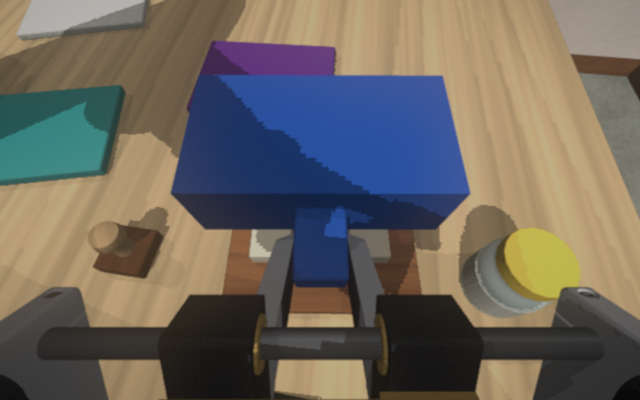

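All three bars lie flat on the board, at side-crop (225,375), (290,340) and (335,310). The mould is empty. Next, the mat.

```bash
python3 - <<'E'
from h import *
p,R,s=cur()
a=-.06; RT=Rt(a,41.9); off=np.array([2.58,0,.57])
C,Rm=mouldpose(np.zeros(3),RT,off,3.1); print(Rm)
P=np.array([575.3,4.5,31])-C; print("contact TCP",P)
plan(p,R,P+[0,0,40],RT,10,2)
E
```

```text
[[ 9.98200540e-01 -5.99640065e-02 -4.22694178e-18]
 [-5.99640065e-02 -9.98200540e-01 -7.03644706e-17]
 [ 0.00000000e+00  7.04913169e-17 -1.00000000e+00]]
contact TCP [570.90457906 -68.66908614  29.70124959]
[[-2.16,-0.43,-0.96,-0.7,-0.3,0.7,2],
[-2.17,-0.39,-0.95,-0.7,-0.3,0.7,2],
[-2.17,-0.36,-0.94,-0.7,-0.3,0.7,2],
[-2.18,-0.32,-0.94,-0.7,-0.3,0.7,2],
[-2.19,-0.28,-0.93,-0.6,-0.3,0.7,2],
[-2.2,-0.24,-0.92,-0.7,-0.3,0.8,2],
[-2.21,-0.2,-0.91,-0.6,-0.4,0.7,2],
[-2.22,-0.16,-0.9,-0.7,-0.3,0.8,2],
[-2.22,-0.13,-0.89,-0.6,-0.4,0.7,2],
[-2.24,-0.08,-0.88,-0.7,-0.3,0.8,2]]
```

{"api": "jog_arm", "payload": {
  "increments": [
    [-2.16,-0.43,-0.96,-0.7,-0.3,0.7,2],
    [-2.17,-0.4,-0.95,-0.7,-0.3,0.7,2],
    [-2.17,-0.36,-0.94,-0.7,-0.3,0.7,2],
    [-2.18,-0.32,-0.94,-0.7,-0.3,0.7,2],
    [-2.19,-0.28,-0.93,-0.6,-0.3,0.7,2],
    [-2.2,-0.24,-0.92,-0.7,-0.3,0.8,2],
    [-2.21,-0.2,-0.91,-0.6,-0.4,0.7,2],
    [-2.22,-0.16,-0.9,-0.7,-0.3,0.8,2],
    [-2.22,-0.13,-0.89,-0.6,-0.4,0.7,2],
    [-2.24,-0.08,-0.88,-0.7,-0.3,0.8,2],
    [0,0,0,0,0,0,2],
    [0,0,0,0,0,0,2]
  ]
}}

```text
clock: 19.68
eef_pos: [571.2, -68.6, 70.1]
eef_rot: [3.141, -0.732, 1.511]
wrist_force: [-0.3, -0.2, -2.5]
finger_gap: 29.4
```

```bash
python3 - <<'E'
from h import *
rep()
c=camera("wrist"); save(c,"n_w.png"); t=camera("top"); save(t,"n_t.png",(190,100,400,230),3.6)
p,R,s=cur()
C,Rm=mouldpose(p,R,np.array([2.58,0,.57]),3.1); print(C,Rm)
print("wrist",proj(c,[C+Rm@[sx*79,sy*43,-27] for sx,sy in[(-1,1),(1,1),(1,-1),(-1,-1)]]).ravel())
print("top",proj(t,[C+Rm@[sx*79,sy*43,-27] for sx,sy in[(-1,1),(1,1),(1,-1),(-1,-1)]]).ravel())
E
```

```text
19.675 [571.155 -68.551  70.097] [-0.456  0.684  1.512  0.686  1.342 -0.695] F [-0.349 -0.215 -2.524] gap 29.380801672178958
z [ 0.041  0.667 -0.744] y [ 0.998 -0.06   0.001]
[575.572   5.018  71.599] [[ 0.998 -0.059  0.001]
 [-0.059 -0.998  0.001]
 [ 0.001 -0.001 -1.   ]]
wrist [171.131 192.494 469.546 192.192 441.957  73.901 198.36   74.113]
top [339.374 192.314 342.793 131.385 309.374 129.315 305.376 190.198]
```

View pics/n_w.png

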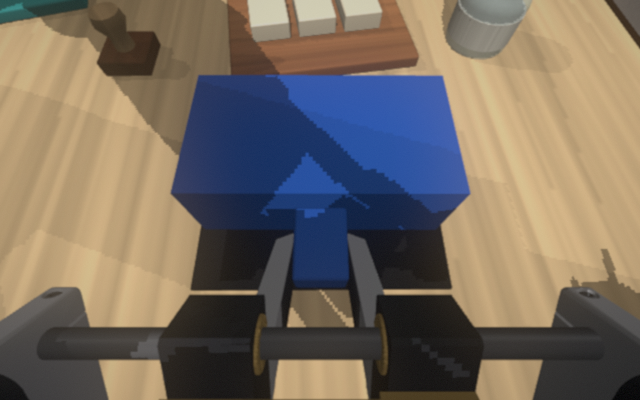

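View pics/n_t.png

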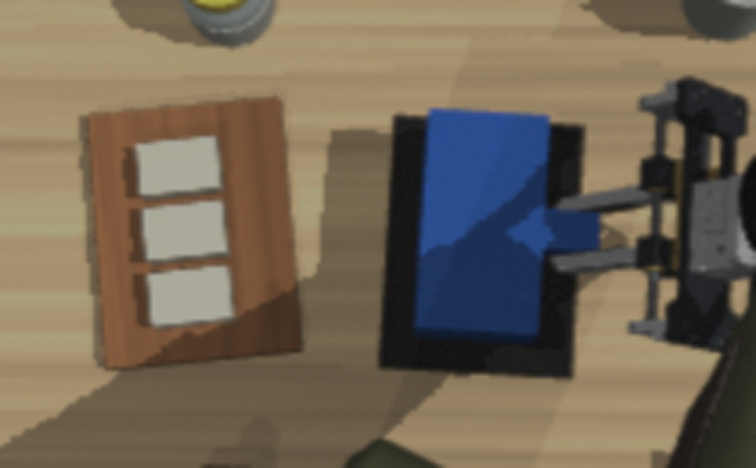

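The bars sit neatly on the board, and the mould is level above the mat centre. Lowering.

{"api": "jog_arm", "payload": {
  "increments": [
    [-0.8,0,0.89,0,0,0,2],
    [-0.8,0,0.89,0,0,0,2],
    [-0.8,0,0.89,0,0,0,2],
    [-0.13,0,0.15,0,0,0,2],
    [-0.1,0,0.11,0,0,0,2],
    [-0.05,0,0.06,0,0,0,2],
    [0,0,0,0,0,0,2]
  ]
}}

```text
clock: 20.65
eef_pos: [571.2, -68.7, 30.1]
eef_rot: [3.14, -0.732, 1.511]
wrist_force: [-1.3, -0.4, -2.3]
finger_gap: 29.6
```

```bash
python3 - <<'E'
from h import *
rep()
E
```

```text
20.65 [571.216 -68.719  30.083] [-0.456  0.748  1.515  0.697  1.29  -0.74 ] F [-1.299 -0.371 -2.276] gap 29.584803743216256
z [ 0.041  0.667 -0.744] y [ 0.998 -0.06   0.001]
```

{"api": "jog_arm", "payload": {
  "increments": [
    [-0.05,0,0.06,0,0,0,2],
    [-0.05,0,0.06,0,0,0,2],
    [0,0,0,0,0,0,2]
  ]
}}

```text
clock: 21.02
eef_pos: [571.3, -68.8, 28.9]
eef_rot: [3.14, -0.732, 1.511]
wrist_force: [-1.5, -3.3, 5.3]
finger_gap: 29.7
```

```bash
python3 - <<'E'
from h import *
rep()
E
```

```text
21.025 [571.323 -68.772  28.866] [-0.456  0.75   1.515  0.698  1.289 -0.742] F [-1.49  -3.31   5.267] gap 29.73705385558868
z [ 0.041  0.667 -0.744] y [ 0.998 -0.061  0.001]
```

In contact. Releasing and backing off.

{"api": "jog_arm", "payload": {
  "increments": [
    [0.03,0,-0.03,0,0,0,4],
    [0,0,0,0,0,0,5],
    [0,0,0,0,0,0,5],
    [0,0,0,0,0,0,5],
    [0,0,-1,0,0,0,5],
    [0,0,-3,0,0,0,5],
    [0,0,-5,0,0,0,5],
    [0,0,-5,0,0,0,5],
    [0,0,-5,0,0,0,5],
    [0,0,0,0,0,0,5],
    [0,0,0,0,0,0,5]
  ]
}}

```text
clock: 22.4
eef_pos: [563.1, -195.0, 169.4]
eef_rot: [-3.141, -0.733, 1.51]
wrist_force: [-0.8, 0.6, -0.3]
finger_gap: 50.0
```

```bash
python3 - <<'E'
from h import *
rep()
c=camera("side"); save(c,"o_s.png",(240,100,500,290),3); t=camera("top"); save(t,"o_t.png",(190,60,510,260),2.4)
for n in("mould_center","mat_top"):
  for r in regions_of(t,n):
    k=max(cv2.findContours(r["mask"].astype(np.uint8),0,2)[0],key=cv2.contourArea); b=cv2.boxPoints(cv2.minAreaRect(k)); print(n,r["conf"],b.ravel())
C=np.array([575.3,4.5]);a=-.06
print(proj(t,[[*(C+[sx*79*np.cos(a)-sy*43*np.sin(a),sx*79*np.sin(a)+sy*43*np.cos(a)]),58] for sx,sy in((-1,1),(1,1),(1,-1),(-1,-1))]).ravel())
E
```

```text
22.4 [ 563.058 -195.003  169.436] [-0.634  0.656  1.293  0.598  1.634 -0.672] F [-0.761  0.589 -0.329] gap 50.02346876165007
z [ 0.04   0.668 -0.744] y [ 0.998 -0.06  -0.   ]
mould_center 0.94 [305.416 194.761 309.491 133.633 356.947 136.796 352.872 197.925]
mould_center 0.41 [462. 135. 470. 135. 470. 141. 462. 141.]
mat_top 0.76 [294.721 201.748 298.866 131.286 352.914 134.466 348.769 204.928]
[305.912 192.303 309.777 133.738 341.911 135.738 338.585 194.349]
```

View pics/o_s.png

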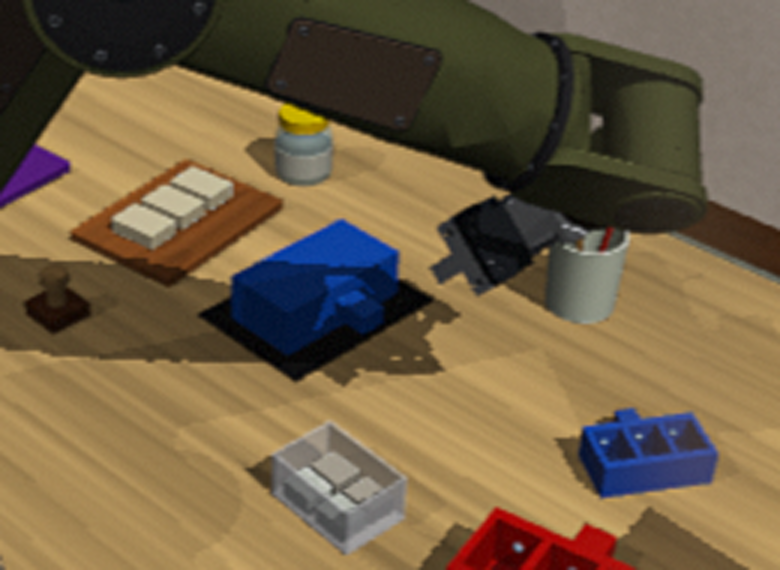

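View pics/o_t.png

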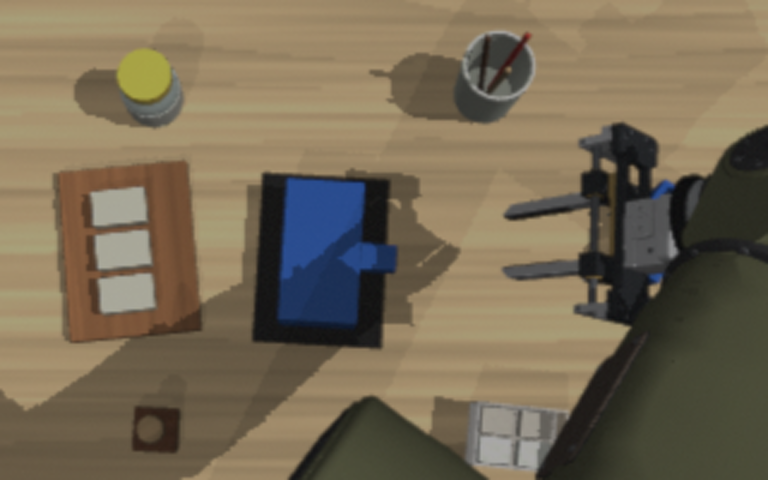

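The mould sits inverted, centred and flat on the mat. The bars lie flat on the board, the bystanders look undisturbed, and the gripper is clear.

```bash
python3 - <<'E'
from cell import *
print(sign_off())
E
```

```text
the job is handed in; nothing more can be done
None
```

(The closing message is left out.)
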